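# Rock the angle gauge on the stud until its pendulum reads the preset angle

## Task

Take the small jar off the stud block and stand it upright on a free bit of bench, off the block. Then pick the pendulum angle gauge up by its handle, set it down level on top of the raised stud, and rock it on the stud until its swinging pointer comes to rest over the preset index tab on its dial. Finish holding the gauge there, still in your grip and still resting on the stud only, with the pointer settled on the tab; do not let go, and leave the other things on the bench where they are.

Things in the scene. Friction and masses are not known exactly. Their poses are not given: they have to be found in the camera images.
- stud_top (a point): Centre of the flat top of the stud, 55 mm above the bench, on the fixed stud block. The bright steel stud is 54 mm (x) by 32 mm (y), edges rounded 2.5 mm, and rises 30 mm from the middle of the block's base. Axes: x, y level and turned with the block, z up. The gauge is rocked over a long edge of the stud, at y = +16 or -16 mm, its foot lying along y.
- jar_mid (a point): Small clear jar with a black screw lid, 36 mm in diameter, 40 mm high (solid up to 37 mm), about 50 g, loose, standing on top of the stud at the start. The point is on its axis, 20 mm above its underside.
- jar: The same jar; origin at the centre of its underside, z along its axis.
- stud_block: The stud block: dark steel base 70 mm (x) by 110 mm (y) by 25 mm high, with two cap screws standing 5 mm up on it, and the raised stud in its middle. Fixed to the bench. Origin at the centre of its underside on the bench, axes as for the stud's top.
- gauge_grip (a point): Grip point in the middle of the gauge's black handle block, which is 18 mm thick (x), 60 mm long (y) and reaches from 86 to 124 mm above the underside of the foot; this point is 106 mm above it. Grip the handle across its 18 mm (along x). Axes: z up through the handle, y along the foot, -x the way the white dial looks.
- gauge: Pendulum angle gauge, about 0.34 kg, loose, standing on the bench at the start: flat aluminium foot 44 mm (x) by 120 mm (y) by 8 mm, upright dial plate 94 mm wide with a white face, black handle on top. Origin at the centre of the underside of its foot, axes as for the grip point.
- gauge_foot (a point): Centre of the underside of the gauge's foot (the gauge's origin); 106 mm below the grip point.
- pointer (a joint): Angle in rad of the freely swinging pendulum pointer (needle with round bob, pivot 80 mm above the foot's underside) against the gauge. 0 = along the gauge's -z, positive = tip towards its +y. It hangs plumb: tilt the gauge by an angle about its own x axis (right-hand) and the pointer reads minus that angle; lowering the foot's +y end makes it positive. Swings about 1 s after a move.
- index_arm (a joint): Angle in rad of the preset index (thin arm on the same pivot with a 9 mm wide tab at its end), same zero and sense as the pointer: the value the pointer must reach. Held by a stiff friction joint, out of the fingers' reach; different each time, 0.15 to 0.35, always on the +y side (the left of the dial seen from its front).
- pointer_tip (a point): Tip of the pointer, 60 mm from the pivot; z axis along the pointer.
- index_tab (a point): Middle of the index tab, 60 mm from the pivot; z axis along the index arm.
- collet_mid (a point): Bystander: steel collet 24 mm in diameter, 30 mm high; point half-way up.
- loupe_mid (a point): Bystander: black eye loupe 40 mm in diameter, 38 mm high; point half-way up.
- vee_mid (a point): Bystander: machined block 22x50x22 mm; point half-way up.

How it is judged:
On the way, in this order (a step that is already met when the one before it is completed fails the run):
1. the jar stands upright on the bench, off the block, let go (height (world z) of jar_mid below 0.03 m and angle between jar_mid's own z axis and vertical below 0.15 rad and contact force between the fingers and jar below 0.05 N and contact force between jar and stud_block below 0.05 N), for 0.2 s.
2. the gauge, held, rests level on the stud (contact force between gauge and stud_block above 0.2 N and contact force between the fingers and gauge above 0.5 N and angle between gauge's own z axis and vertical below 0.1 rad and height (world z) of gauge_foot above 0.05 m and horizontal distance between gauge_foot and stud_top below 0.03 m), for 0.1 s.
At the end, for the whole second after the job is handed in: The jar stands upright on the bench, let go, not touching the block. The gauge is held in the fingers, rests on the stud (contact force over 0.2 N, foot centre 50 to 75 mm up and within 40 mm sideways of the stud's centre), and the pointer is at rest (under 0.15 rad/s) within 0.05 rad of the index (all of step 1 and angle between the z axis of pointer_tip and the z axis of index_tab, either way round below 0.05 rad and velocity of joint pointer between -0.15 and 0.15 rad/s and contact force between gauge and stud_block above 0.2 N and contact force between the fingers and gauge above 0.5 N and height (world z) of gauge_foot between 0.05 and 0.075 m and horizontal distance between gauge_foot and stud_top below 0.04 m and contact force between gauge and jar below 0.05 N and linear speed of jar below 0.02 m/s); the arm keeps its last pose, push and grip.
It fails at once if a bystander (collet, loupe or machined block) is shifted by more than 30 mm (distance of any of collet_mid, loupe_mid, vee_mid from where it was at the start of the episode above 0.03 m).
It also fails if it takes over 64 s, if anything falls off the work surface, if the arm or the gripper's body presses on something with over 40 N, if the wrist force passes 120 N, or if a joint passes its speed limit or range.

## Robot

A 6-joint arm with a two-finger parallel gripper is mounted at the origin on a cart in front of the work surface, level with it; the furniture and walls round the work are solid. World frame = base frame: x ahead of the robot, y to its left, z up, the work surface at z = 0. Lengths are in m, angles in rad, forces in N, time in s.
With the tool pointing down it reaches from about 0.225 to 0.875 m from the base axis. Payload 3.4 kg.
Tool frame: the origin (TCP) lies between the finger pads; the fingertips stand 8 mm ahead of it and the grasp point (between the pads) lies 11 mm behind it; z points along the fingers, y is the line along which they close (so a half turn about z gives the same grasp; the last joint's range is limited). The gripper opens to 85 mm and grips with 20 to 120 N. Pads are 22 mm wide; open, the fingers measure 114 mm over their backs; the gripper's body (76 mm by 85 mm) begins 54 mm behind the grasp point. The pads swing forward as they close: fully open they stand 13 mm farther back than shut.
Start: joints at [-1.343, 0.276, 1.505, -0, 1.361, -0.121], TCP at [0.197, -0.54, 0.239] pointing down, gripper open.
Joint ranges: [-2.89, 2.89], [-0.75, 2.08], [0.22, 2.7], [-1.18, 4.32], [0.11, 2.71], [-2.7, 2.7]. Speed limits (rad/s): [2.57, 2.57, 3.14, 3.14, 3.14, 3.14].

## Interface

Orientations are given as a unit quaternion [w, x, y, z].
In Python, from rig import manip gives the robot as it stands.
- The arm moves only by the tool move_arm, never from a script. Its argument "deltas" is a list that holds one entry, the list of rows, each a list of 5 numbers: the shift along the tool's x, y, z normalised to -1 to 1, where 1 is 80 cm, then the turn about the tool's z normalised to -1 to 1, where 1 is 120 degrees, then the closure, from -1 (fully open) to 1 (shut). In form: [[[tx, ty, tz, twist, grip], ...]]. A call has 1 to 12 rows; each row is the pose to reach, as a shift and turn from the pose commanded when the call began, along the tool's axes at that moment; what a row does not reach only later rows make up. A row lasts 1/10 s, in which the tool goes at most 50 mm and 8.59 degrees, less where a joint would pass 70% of its speed; a pose out of reach is approached as far as the arm can. A call with a number of a shift or a turn outside -1 to 1 is refused whole. A call with a gripper value outside its range is refused whole. The fingers move at their own pace and stop on an object; "squeeze" is the grip in N (left out, the last holds). Time passes only in rows, so rows that repeat a pose let the fingers close. It gives the time, the measured TCP pose, the force, the opening and the grip force at its end, in the units of the state.
- manip.get_state(): the state, without advancing time (a new reading comes with each control period).
- manip.get_image(name): name is "side" or "top"; returns the picture (420x560x3 uint8, red, green, blue); there is no depth.
- manip.camera_params(name): a dict with "fx", "fy", "cx", "cy" (pixels), "dist" ([k1, k2, p1, p2, k3] as OpenCV has them; the pictures are not rectified), "R" (3x3) and "t" (3): a world point X has camera coordinates R X + t. Camera axes: x right, y down, z forward; pixel columns grow to the right and rows downward; lengths in m; the calibration is good to about 2 mm. A picture is of the moment at which its call begins. camera_params takes no time and is no camera call.
- manip.sign_off(): hands the job in; it is judged then, once.
The state is a dict: "clock": time; "qpos": joint angles; "qd": joint speeds; "effort": joint torques, N m; "position": TCP position; "ee_rot": TCP orientation; "contact_force": force on the tool from outside, world axes, zero at the start; "moment": the same for the moment, N m; "width": finger opening in m; "gripper_force": force on a finger pad.
Only numpy, scipy, OpenCV 4.12 (cv2) and the standard library are available. Lean on these libraries where they do the work, as an engineer would, in place of code of your own. Each camera call takes 0.05 s, during which the arm holds its last target. There are 200 camera calls.

## Working session

There is one attempt and no reset: what is moved stays moved. The work goes in short steps, Python scripts to look and compute and a tool call to move; the robot and the scene stay as the last step left them, time stands still between calls to the robot, and variables do not carry over. Pictures are saved under pics/ and viewed, at most 10 in all, crops included, and the job is handed in when it is done.

Besides the shell and the picture viewer there is one more tool, called after ">>>" by a JSON object that holds its "op" and its "data". move_arm: Moves the arm, as the interface text tells. Scaled input: -1 to 1 covers 80 cm each way for a shift and 120 degrees each way for a turn. Its arguments: {"type":"object","properties":{"deltas":{"type":"array","items":{"type":"array","items":{"type":"array","items":{"type":"number","minimum":-1,"maximum":1}}}},"squeeze":{"type":"number"}},"required":["deltas"]}

```bash
mkdir -p pics
cat > h.py <<'E'
import numpy as np, cv2
from rig import manip
def snap(cam,fn,crop=None,s=1):
    im=manip.get_image(cam)[:,:,::-1]
    if crop: x0,y0,x1,y1=crop; im=im[y0:y1,x0:x1]
    if s!=1: im=cv2.resize(im,None,fx=s,fy=s,interpolation=cv2.INTER_CUBIC)
    cv2.imwrite('pics/'+fn,np.ascontiguousarray(im))
def K(cam):
    p=manip.camera_params(cam)
    return np.array([[p['fx'],0,p['cx']],[0,p['fy'],p['cy']],[0,0,1.]]),np.array(p['dist'],float),np.array(p['R']),np.array(p['t'])
def ray(cam,uv):
    k,d,R,t=K(cam)
    n=cv2.undistortPoints(np.array([[uv]],float),k,d)[0,0]
    return -R.T@t, R.T@np.array([n[0],n[1],1])
def at(cam,uv,z):
    o,r=ray(cam,uv); return o+r*(z-o[2])/r[2]
def proj(cam,X):
    k,d,R,t=K(cam)
    return cv2.projectPoints(np.atleast_2d(np.array(X,float)),cv2.Rodrigues(R)[0],t,k,d)[0][:,0]
E
python3 - <<'E'
from h import *
a=manip.get_image('top');b=manip.get_image('side')
cv2.imwrite('pics/top0.png',cv2.resize(a[:,:,::-1],(800,600),interpolation=cv2.INTER_CUBIC))
cv2.imwrite('pics/side0.png',cv2.resize(b[:,:,::-1],(800,600),interpolation=cv2.INTER_CUBIC))
for c in('top','side'):
    k,d,R,t=K(c);print(c,k.round(1).tolist(),d,(-R.T@t).round(3),R[2].round(3))
print(manip.get_state())
E
```

```text
top [[408.0, 0.0, 280.9], [0.0, 408.0, 212.0], [0.0, 0.0, 1.0]] [-0.02372965  0.          0.          0.          0.        ] [0.473 0.016 0.959] [ 0.08  -0.025 -0.996]
side [[472.9, 0.0, 284.5], [0.0, 472.9, 200.3], [0.0, 0.0, 1.0]] [-0.0639522  0.         0.         0.         0.       ] [0.137 0.661 0.382] [ 0.526 -0.771 -0.36 ]
{'clock': 0.1, 'qpos': array([-1.34301678e+00,  2.76543968e-01,  1.50601386e+00, -8.66786232e-06,
        1.36071002e+00, -1.20965133e-01]), 'qd': array([ 1.57460762e-03, -5.15164136e-04, -3.68978674e-03, -6.04388341e-05,
        8.83411177e-04, -2.83486781e-04]), 'effort': array([ 1.01303693e-03, -4.17698479e+01, -2.46403706e+01, -6.64353274e-05,
        5.79381813e-03,  1.48137809e-05]), 'position': array([ 0.19639351, -0.53992755,  0.23851632]), 'ee_rot': array([-8.36178309e-04,  9.84835123e-01,  1.73490862e-01, -4.89443892e-05]), 'contact_force': array([0.58623321, 0.07329446, 0.34169153]), 'moment': array([-0.0344453, -0.0240196,  0.0163715]), 'gripper_force': 0.0, 'width': 0.08541124346885638}
```

View pics/top0.png

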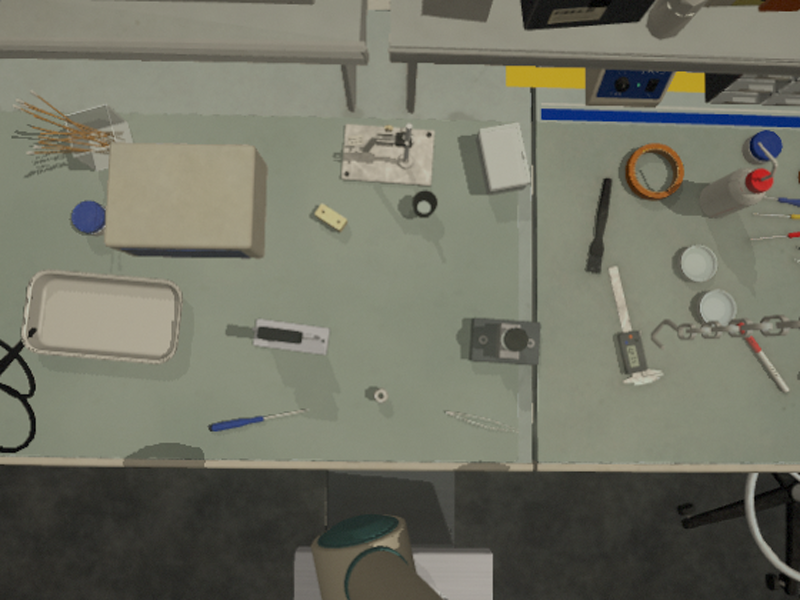

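View pics/side0.png

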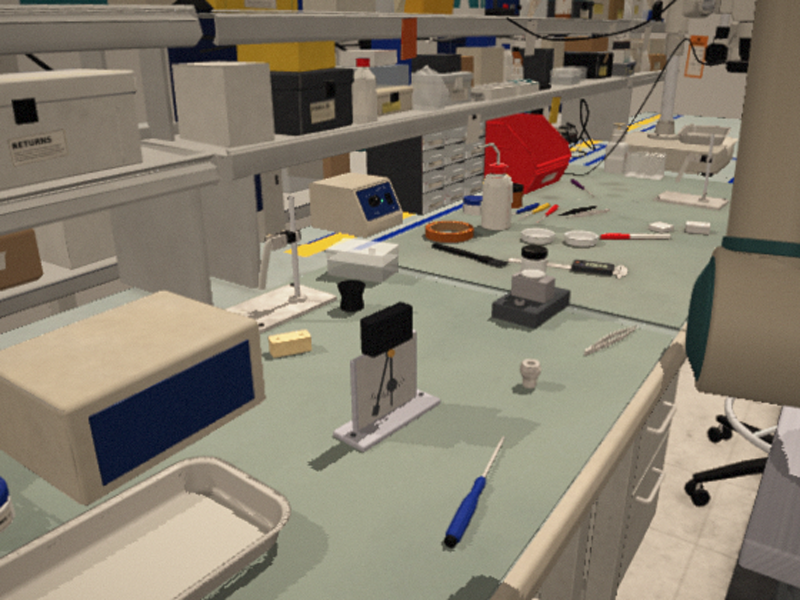

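The top view (800x600) shows the gauge at (290,337) and the block with the jar at (505,341). The collet is at (378,395), the vee block at (328,216) and the loupe at (425,204). The side view shows the dial facing the robot, with the index tab on the left. Next I'll enlarge the crops.

Run:
```python
from h import *
a=cv2.imread('pics/top0.png')
b=manip.get_image('top')[:,:,::-1]; s=manip.get_image('side')[:,:,::-1]
c=lambda im,x0,y0,w,h,f:cv2.resize(np.ascontiguousarray(im[y0:y0+h,x0:x0+w]),None,fx=f,fy=f,interpolation=cv2.INTER_CUBIC)
A=c(b,170,210,66,50,6); B=c(b,322,210,66,50,6)   # top gauge, top block
C=c(s,225,200,66+22,120,3);D=c(s,335,160,66+20,80,4)
out=np.zeros((600,800,3),np.uint8)
out[:300,:396]=A; out[:300,400:796]=B
out[300:600,:264]=C[60:360]; out[300:600,400:744]=D[:300]
cv2.imwrite('pics/crop0.png',out)
```

```text
(no output)
```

View pics/crop0.png

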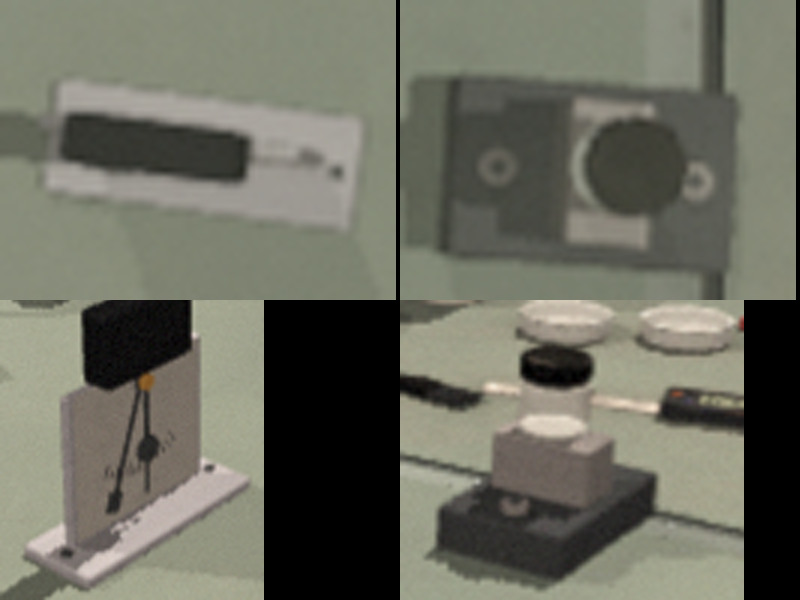

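```bash
cat > fit.py <<'E'
from h import *
from scipy.optimize import least_squares
def px(p,s,ox,oy): return (np.array(p,float)+.5)/s-.5+[ox,oy]
def Rz(a): c,s=np.cos(a),np.sin(a); return np.array([[c,-s,0],[s,c,0],[0,0,1]])
def fit(cam,loc,uv,x0):
    loc=np.array(loc,float)
    f=lambda q:(proj(cam,loc@Rz(q[2]).T+[q[0],q[1],0])-uv).ravel()
    r=least_squares(f,x0,loss='soft_l1'); print('pose',r.x.round(4),'res px',r.fun.round(1)); return r.x
E
python3 - <<'E'
from fit import *
F=[[.022,.06,.008],[.022,-.06,.008],[-.022,-.06,.008],[-.022,.06,.008]]
H=[[.009,.03,.124],[.009,-.03,.124],[-.009,-.03,.124],[-.009,.03,.124]]
uf=px([[58,78],[362,117],[348,230],[43,188]],6,170,210)
uh=px([[65,113],[250,135],[245,182],[60,160]],6,170,210)
x0=[*at('top',uf.mean(0),.008)[:2],0]
g=fit('top',F,uf,x0); fit('top',H,uh,x0); g=fit('top',F+H,np.vstack([uf,uh]),x0)
S=[[.027,.016,.055],[.027,-.016,.055],[-.027,-.016,.055],[-.027,.016,.055]]
us=px([[175,98],[256,102],[248,248],[167,245]],6,322,210)
B=[[.035,.055,.025],[.035,-.055,.025],[-.035,-.055,.025],[-.035,.055,.025]]
ub=px([[60,78],[336,95],[329,268],[52,253]],6,322,210)
x0=[*at('top',us.mean(0),.055)[:2],0]
fit('top',S,us,x0);b=fit('top',B,ub,x0)
print('jar',at('top',px([236,166],6,322,210),.095).round(4))
print('jar in side proj check',proj('side',[[*at('top',px([236,166],6,322,210),.095)]]), 'seen',px([156,62],4,335,160))
print('gauge handle top centre side',proj('side',[Rz(g[2])@p+[g[0],g[1],0] for p in H]))
# index angle
piv,tab,tip=[px(p,3,225,220) for p in([147,81],[113,205],[148,192])]
def f(q):
    P=lambda a:Rz(g[2])@[q[0],q[2]+.06*np.sin(a),q[3]-.06*np.cos(a)]+[g[0],g[1],0]
    pv=Rz(g[2])@[q[0],q[2],q[3]]+[g[0],g[1],0]
    r=(proj('side',[pv,P(q[1])])-[piv,tab]).ravel()
    return np.r_[r,(proj('side',[P(q[4])])[0]-tip),(q[0]+.006)*300,q[4]*50]
r=least_squares(f,[-.006,.25,0,.08,0]);print('index',r.x.round(4),r.fun.round(2))
for n,p,z in(('collet',(378,395),.03),('loupe',(425,204),.038),('vee',(329,216),.022)): print(n,at('top',(np.array(p)+.5)*.7-.5,z).round(3))
E
```

```text
pose [ 0.4925  0.1708 -0.1168] res px [-0.1 -0.2  0.5 -0.   0.2 -0.  -0.5  0.2]
pose [ 0.4918  0.168  -0.1024] res px [ 0.9 -0.4 -0.6 -0.6 -0.9  0.4  0.6  0.6]
pose [ 0.4921  0.1695 -0.1138] res px [ 0.4 -0.   1.   0.1  0.7  0.1  0.1  0.5  0.3 -0.7 -1.3 -0.6 -1.7  0.3
 -0.2  0.2]
pose [ 0.4887 -0.1769 -0.0486] res px [-0.5 -0.   0.3  0.2  0.5  0.1 -0.3 -0.3]
pose [ 0.489  -0.1767 -0.0455] res px [-0.6 -0.7  0.7 -0.7  0.7  0.8 -0.8  0.6]
jar [ 0.4906 -0.1771  0.095 ]
jar in side proj check [[374.98190607 172.9541215 ]] seen [373.625 175.125]
gauge handle top centre side [[252.820686   221.48082863]
 [281.76228874 208.74566053]
 [291.28575281 211.80051982]
 [262.47367243 224.96329241]]
index [-6.30e-03  4.28e-01  5.80e-03  8.10e-02  1.00e-04] [-0.13  0.29 -0.01 -0.46  0.11  0.17 -0.1   0.  ]
collet [0.401 0.027 0.03 ]
loupe [ 0.707 -0.043  0.038]
vee [0.688 0.112 0.022]
```

```bash
cat > go.py <<'E'
import sys,numpy as np
from scipy.spatial.transform import Rotation as Ro
from rig import manip
# target TCP x y z, yaw of tool-y axis (mod pi) -> delta row
s=manip.get_state(); w,x,y,z=s['ee_rot']; R=Ro.from_quat([x,y,z,w]).as_matrix()
X=np.array([float(v) for v in sys.argv[1:4]]); yaw=np.arctan2(R[1,1],R[0,1])
d=R.T@(X-s['position'])/.8
t=(float(sys.argv[4])-yaw+np.pi/2)%np.pi-np.pi/2
print('row',d.round(4),'twist',round(-t/np.radians(120),4),'yaw',yaw.round(4),'q',s['qpos'].round(2),'t',s['clock'],'w',s['width'],s['gripper_force'],s['contact_force'].round(1))
E
python3 go.py .4906 -.177 .15 -.047
```

```text
row [ 0.5007 -0.3007  0.1113] twist -0.561 yaw -1.222 q [-1.34  0.28  1.51 -0.    1.36 -0.12] t 0.2 w 0.08524943360140014 0.0 [-0.3  0.   0.6]
```

>>> {"op": "move_arm", "data": {"deltas": [[[0.5007,-0.3007,0.08,-0.561,-1],[0.5007,-0.3007,0.08,-0.561,-1],[0.5007,-0.3007,0.08,-0.561,-1],[0.5007,-0.3007,0.08,-0.561,-1],[0.5007,-0.3007,0.08,-0.561,-1],[0.5007,-0.3007,0.1113,-0.561,-1],[0.5007,-0.3007,0.1113,-0.561,-1],[0.5007,-0.3007,0.1113,-0.561,-1],[0.5007,-0.3007,0.1113,-0.561,-1],[0.5007,-0.3007,0.1113,-0.561,-1],[0.5007,-0.3007,0.1113,-0.561,-1],[0.5007,-0.3007,0.1113,-0.561,-1]]], "squeeze": 20}}

```text
clock: 1.4
position: [0.4906, -0.1771, 0.15]
ee_rot: [-0.0, 0.723, 0.691, -0.001]
contact_force: [-0.7, -0.4, 0.6]
width: 0.0857
gripper_force: 0.0
```

```bash
python3 go.py .4906 -.177 .07 -.047; python3 -c "
from h import *
snap('side','s1.png',(320,120,460,225),5)"
```

```text
row [0.0002 0.0001 0.1   ] twist 0.0008 yaw -0.0452 q [-0.48  0.26  1.76 -0.    1.12 -0.43] t 1.4 w 0.08566181758856359 0.0 [-0.7 -0.4  0.6]
```

View pics/s1.png

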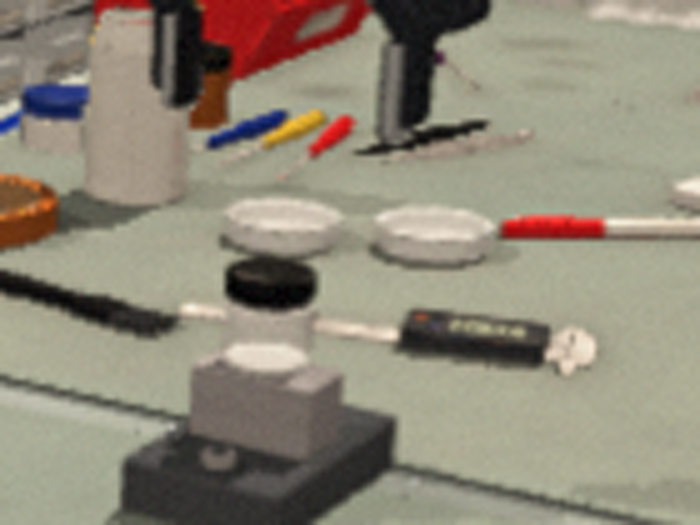

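The open fingers straddle the jar, with bars at about (180,100) and (400,140) and the lid at (270,285). I'll descend and grip.

>>> {"op": "move_arm", "data": {"deltas": [[[0,0,0.05,0,-1],[0,0,0.1,0,-1],[0,0,0.1,0,-1],[0,0,0.1,0,1],[0,0,0.1,0,1],[0,0,0.1,0,1],[0,0,0.1,0,1],[0,0,0.1,0,1],[0,0,0.1,0,1],[0,0,0.1,0,1],[0,0,0.1,0,1],[0,0,0.1,0,1]]], "squeeze": 30}}

```text
clock: 2.65
position: [0.4919, -0.1783, 0.0722]
ee_rot: [0.002, 0.723, 0.69, 0.0]
contact_force: [-2.0, -1.0, 6.5]
width: 0.0353
gripper_force: 29.7
```

```bash
python3 go.py .61 -.14 .13 -.047;python3 go.py .61 -.14 .0165 -.047
```

```text
row [ 0.0545  0.1455 -0.0719] twist 0.0002 yaw -0.0466 q [-0.48  0.35  1.86 -0.    0.93 -0.43] t 2.65 w 0.035319541870170716 29.674739241600037 [-2.  -1.   6.5]
row [0.0548 0.145  0.07  ] twist 0.0002 yaw -0.0466 q [-0.48  0.35  1.86 -0.    0.93 -0.43] t 2.65 w 0.035319541870170716 29.674739241600037 [-2.  -1.   6.5]
```

>>> {"op": "move_arm", "data": {"deltas": [[[0,0,-0.04,0,1],[0,0,-0.072,0,1],[0.025,0.07,-0.072,0,1],[0.054,0.147,-0.072,0,1],[0.054,0.147,-0.072,0,1],[0.054,0.147,-0.02,0,1],[0.054,0.147,0.03,0,1],[0.054,0.147,0.055,0,1],[0.054,0.147,0.06,0,1],[0.054,0.147,0.064,0,1],[0.054,0.147,0.066,0,1],[0.054,0.147,0.066,0,1]]]}}

```text
clock: 3.85
position: [0.6112, -0.1402, 0.0189]
ee_rot: [0.001, 0.724, 0.69, 0.001]
contact_force: [-0.5, 0.3, -0.1]
width: 0.035
gripper_force: 30.4
```

>>> {"op": "move_arm", "data": {"deltas": [[[0,0,0.001,0,1],[0,0,0.002,0,1],[0,0,0.002,0,1],[0,0,0.003,0,1],[0,0,0.003,0,1]]]}}

```text
clock: 4.35
position: [0.6109, -0.1401, 0.0172]
ee_rot: [0.001, 0.724, 0.69, 0.0]
contact_force: [-2.3, 0.6, 10.2]
width: 0.0353
gripper_force: 31.5
```

>>> {"op": "move_arm", "data": {"deltas": [[[0,0,-0.002,0,1],[0,0,-0.002,0,-1],[0,0,-0.002,0,-1],[0,0,-0.002,0,-1],[0,0,-0.002,0,-1],[0,0,-0.002,0,-1],[0,0,-0.05,0,-1],[0,0,-0.1,0,-1],[0,0,-0.15,0,-1],[0,0,-0.22,0,-1],[0,0,-0.22,0,-1],[0,0,-0.22,0,-1]]]}}

```text
clock: 5.55
position: [0.6113, -0.1402, 0.1933]
ee_rot: [0.002, 0.724, 0.69, 0.001]
contact_force: [-0.3, 0.1, -0.3]
width: 0.0856
gripper_force: 0.0
```

```bash
python3 go.py .492 .169 .2 -.114; python3 -c "
from h import *
a=manip.get_image('side')[:,:,::-1];b=manip.get_image('top')[:,:,::-1]
f=lambda im,x0,y0,w,h,s:cv2.resize(np.ascontiguousarray(im[y0:y0+h,x0:x0+w]),None,fx=s,fy=s,interpolation=cv2.INTER_CUBIC)
o=np.zeros((600,800,3),np.uint8);o[:,:400]=f(a,300,120,133,200,3)[:600,:1][:, :0].sum() if 0 else 0
u=f(a,310,130,130,100,3);v=f(b,280,150,130,110,3)
o[:300,:390]=u;o[:330,400:790]=v
cv2.imwrite('pics/jar.png',o[:330])"
```

```text
row [ 0.379  -0.1671 -0.0097] twist 0.032 yaw -0.047 q [-0.34  0.38  1.47 -0.    1.29 -0.29] t 5.55 w 0.08562957368876392 0.0 [-0.3  0.1 -0.3]
```

View pics/jar.png

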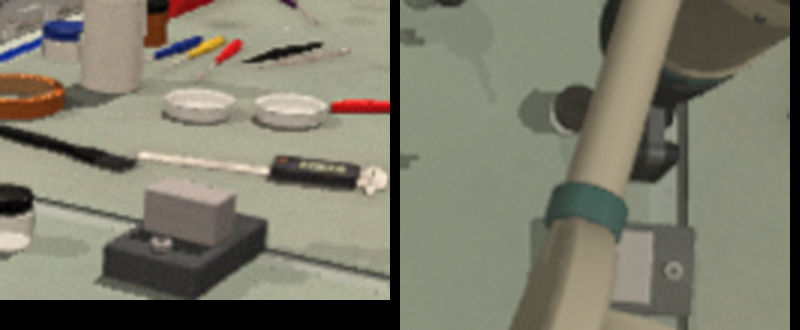

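The jar stands upright on the bench, seen at (10,215) in the side crop and next to the gripper in the top crop, and the stud is clear. Next is the gauge.

>>> {"op": "move_arm", "data": {"deltas": [[[0.379,-0.167,-0.01,0.032,-1],[0.379,-0.167,-0.01,0.032,-1],[0.379,-0.167,-0.01,0.032,-1],[0.379,-0.167,-0.01,0.032,-1],[0.379,-0.167,-0.01,0.032,-1],[0.379,-0.167,-0.01,0.032,-1],[0.379,-0.167,-0.01,0.032,-1],[0.379,-0.167,-0.01,0.032,-1],[0.379,-0.167,-0.01,0.032,-1],[0.379,-0.167,-0.01,0.032,-1],[0.379,-0.167,-0.01,0.032,-1]]]}}

```text
clock: 6.75
position: [0.4914, 0.1681, 0.1983]
ee_rot: [-0.0, 0.747, 0.665, -0.001]
contact_force: [-0.1, 0.4, -0.6]
width: 0.0849
gripper_force: 0.0
```

```bash
python3 go.py .492 .1695 .095 -.114
```

```text
row [0.0019 0.0007 0.1291] twist -0.0009 yaw -0.1158 q [ 0.2   0.22  1.69 -0.    1.23  0.31] t 6.75 w 0.08491600303748925 0.0 [-0.1  0.4 -0.6]
```

>>> {"op": "move_arm", "data": {"deltas": [[[0.001,0.0005,0.06,0,-1],[0.001,0.0005,0.11,0,-1],[0.001,0.0005,0.129,0,-1],[0.001,0.0005,0.129,0,-1],[0.001,0.0005,0.129,0,1],[0.001,0.0005,0.129,0,1],[0.001,0.0005,0.129,0,1],[0.001,0.0005,0.129,0,1],[0.001,0.0005,0.129,0,1],[0.001,0.0005,0.129,0,1],[0.001,0.0005,0.129,0,1],[0.001,0.0005,0.129,0,1]]], "squeeze": 30}}

```text
clock: 7.95
position: [0.4924, 0.1702, 0.0967]
ee_rot: [0.001, 0.746, 0.666, 0.001]
contact_force: [0.4, -0.4, 7.0]
width: 0.0174
gripper_force: 31.5
```

>>> {"op": "move_arm", "data": {"deltas": [[[0,0,0,0,1],[0,0,0,0,1]]]}}

```text
clock: 8.15
position: [0.4924, 0.1702, 0.0967]
ee_rot: [0.001, 0.746, 0.666, 0.001]
contact_force: [-0.1, 0.1, 5.7]
width: 0.0175
gripper_force: 31.5
```

```bash
python3 go.py .35 .35 .24 -.97
```

```text
row [ 0.2031 -0.2021 -0.1795] twist 0.4087 yaw -0.1139 q [ 0.2   0.32  1.83 -0.    0.99  0.31] t 8.15 w 0.01749987889106798 31.491628289222717 [-0.1  0.1  5.7]
```

>>> {"op": "move_arm", "data": {"deltas": [[[0,0,-0.05,0,1],[0,0,-0.1,0,1],[0.05,-0.05,-0.15,0.07,1],[0.1,-0.1,-0.18,0.14,1],[0.15,-0.15,-0.18,0.21,1],[0.2,-0.2,-0.18,0.28,1],[0.2,-0.2,-0.18,0.35,1],[0.2,-0.2,-0.18,0.408,1],[0.2,-0.2,-0.18,0.408,1],[0.2,-0.2,-0.18,0.408,1],[0.2,-0.2,-0.18,0.408,1],[0.2,-0.2,-0.18,0.408,1]]]}}

```text
clock: 9.35
position: [0.3514, 0.3463, 0.2394]
ee_rot: [0.0, 0.955, 0.296, -0.0]
contact_force: [0.2, -0.4, -2.2]
width: 0.0179
gripper_force: 31.2
```

>>> {"op": "move_arm", "data": {"deltas": [[[0,0,0,0,1],[0,0,0,0,1],[0,0,0,0,1],[0,0,0,0,1],[0,0,0,0,1],[0,0,0,0,1],[0,0,0,0,1],[0,0,0,0,1],[0,0,0,0,1],[0,0,0,0,1],[0,0,0,0,1],[0,0,0,0,1]]]}}

```text
clock: 10.55
position: [0.3508, 0.3473, 0.2398]
ee_rot: [0.0, 0.955, 0.297, -0.0]
contact_force: [-0.4, -0.2, -3.4]
width: 0.0178
gripper_force: 31.2
```

```bash
python3 go.py .489 -.150 .2 -.047; python3 -c "
from h import *
p=manip.get_state()['position'];u=proj('side',[p-[0,0,.02]])[0];print(u)
x,y=int(u[0])-75,int(u[1])-20;x=max(x,0);y=max(min(y,280),0);print(x,y)
snap('side','dial.png',(x,y,x+150,y+140),4)"
```

```text
row [-0.2097  0.6101  0.0498] twist -0.44 yaw -0.9686 q [ 0.64  0.15  1.67 -0.    1.32  1.61] t 10.55 w 0.017837658133561897 31.172778010368347 [-0.4 -0.2 -3.4]
[284.325384   217.12082047]
209 197
```

View pics/dial.png

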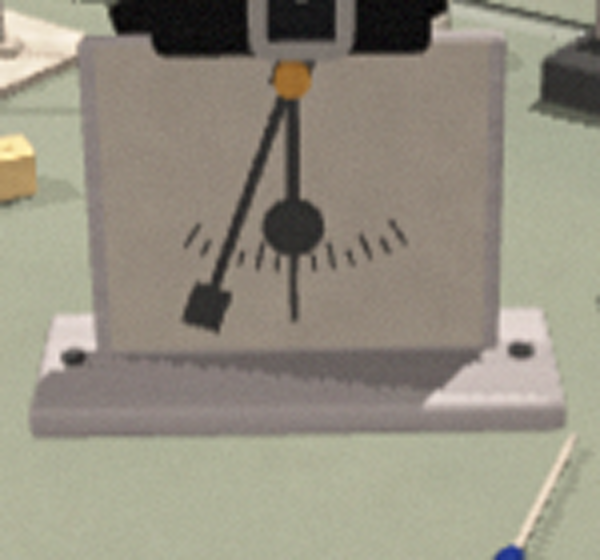

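Run:
```python
from fit import *
s=manip.get_state();p=s['position'];yaw=-.9686
piv,tab,tip,bl,br,ftl,ftr=[px(q,4,209,197) for q in([292,80],[207,306],[294.5,321],[98,352],[499,346],[32,435],[564,428])]
def f(q,full=0):
    dx,dy,dz,a,b,roll,pz,w=q
    def W(v):
        v=np.array(v,float)-[0,0,.0967]
        c,sn=np.cos(roll),np.sin(roll); v=np.array([v[0],c*v[1]-sn*v[2],sn*v[1]+c*v[2]])
        return Rz(yaw+w)@v+p+[dx,dy,dz]
    L=lambda a:[pz,.06*np.sin(a),.08-.06*np.cos(a)]
    pts=[W([pz,0,.08]),W(L(a)),W(L(b)),W([-.022,.06,0]),W([-.022,-.06,0])]
    r=(proj('side',pts)-[piv,tab,tip,ftl,ftr]).ravel()
    return np.r_[r,np.array([dx,dy,dz])*200,(pz+.006)*300,w*20]
r=least_squares(f,[0,0,0,.3,0,0,-.006,0]);print(r.x.round(4),r.fun.round(2))
```

```text
[ 0.0039 -0.0015 -0.001   0.3481  0.0085 -0.0084 -0.0067 -0.004 ] [ 0.15 -0.45 -0.12  0.41 -0.   -0.16 -0.15  0.07  0.21  0.17  0.77 -0.31
 -0.2  -0.21 -0.08]
```

The dial is clear: pivot (292,80), tab (207,306), tip (294,321). That gives an index of about 0.345 rad. Now I'll carry the gauge to the stud.

```bash
python3 go.py .490 -.157 .175 -.047
```

```text
row [-0.2137  0.618   0.0811] twist -0.44 yaw -0.9686 q [ 0.64  0.15  1.67 -0.    1.32  1.61] t 10.6 w 0.017397110219091204 31.17173194885254 [ 0.5 -0.7 -2.7]
```

>>> {"op": "move_arm", "data": {"deltas": [[[-0.021,0.06,0,-0.06,1],[-0.042,0.12,0,-0.12,1],[-0.064,0.18,0.01,-0.18,1],[-0.085,0.24,0.02,-0.24,1],[-0.106,0.3,0.03,-0.3,1],[-0.128,0.36,0.04,-0.36,1],[-0.149,0.42,0.05,-0.42,1],[-0.17,0.48,0.06,-0.44,1],[-0.19,0.54,0.065,-0.44,1],[-0.205,0.59,0.07,-0.44,1],[-0.2137,0.618,0.075,-0.44,1],[-0.2137,0.618,0.08,-0.44,1]]]}}

```text
clock: 11.8
position: [0.492, -0.1623, 0.1758]
ee_rot: [0.002, 0.725, 0.689, -0.0]
contact_force: [0.0, -0.1, -3.3]
width: 0.0174
gripper_force: 31.3
```

>>> {"op": "move_arm", "data": {"deltas": [[[0,0,0,0,1],[0,0,0,0,1],[0,0,0,0,1],[0,0,0,0,1],[0,0,0,0,1],[0,0,0,0,1]]]}}

```text
clock: 12.4
position: [0.49, -0.1563, 0.1762]
ee_rot: [0.0, 0.723, 0.691, 0.0]
contact_force: [-0.4, -0.4, -2.5]
width: 0.0177
gripper_force: 31.3
```

```bash
python3 go.py .490 -.157 .154 -.047; python3 -c "
from h import *
a=manip.get_image('side')[:,:,::-1];b=manip.get_image('top')[:,:,::-1]
f=lambda im,x0,y0,w,h,s:cv2.resize(np.ascontiguousarray(im[y0:y0+h,x0:x0+w]),None,fx=s,fy=s,interpolation=cv2.INTER_CUBIC)
o=np.zeros((500,800,3),np.uint8);o[:500,:400]=f(a,325,120,100,125,4);o[:400,400:800]=f(b,310,195,80,80,5)
cv2.imwrite('pics/stud.png',o)"
```

```text
row [-0.0009  0.0001  0.0278] twist 0.0005 yaw -0.0459 q [-0.44  0.23  1.73 -0.    1.18 -0.4 ] t 12.4 w 0.017723594198081637 31.31326138973236 [-0.4 -0.4 -2.5]
```

View pics/stud.png

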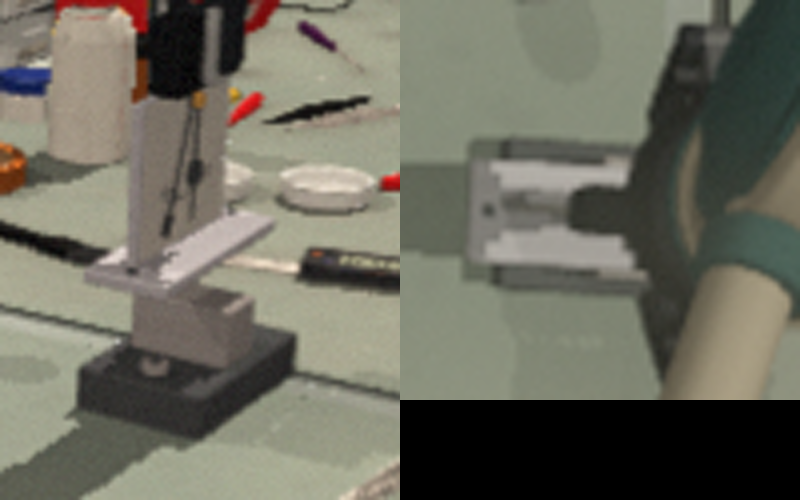

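The gauge hangs level over the stud: foot at (180,250) and stud at (195,325) in the side crop, and the foot is aligned with the block in the top crop. Lowering.

>>> {"op": "move_arm", "data": {"deltas": [[[0,0,0.015,0,1],[0,0,0.026,0,1],[0,0,0.028,0,1],[0,0,0.029,0,1],[0,0,0.03,0,1],[0,0,0.031,0,1],[0,0,0.031,0,1]]]}}

```text
clock: 13.2
position: [0.49, -0.1571, 0.1517]
ee_rot: [0.0, 0.724, 0.69, 0.0]
contact_force: [-1.9, -0.3, 3.5]
width: 0.018
gripper_force: 32.1
```

>>> {"op": "move_arm", "data": {"deltas": [[[0,0,0,0,1],[0,0,0,0,1],[0,0,0,0,1],[0,0,-0.006,0,1],[0.015,0,-0.006,0,1],[0.03,0,-0.006,0,1],[0.0375,0,-0.006,0,1],[0.0375,0,-0.003,0,1],[0.0375,0,0,0,1],[0.0375,0,0,0,1]]]}}

```text
clock: 14.2
position: [0.4915, -0.1268, 0.1512]
ee_rot: [-0.0, 0.724, 0.69, 0.0]
contact_force: [-0.1, 1.0, -0.6]
width: 0.0175
gripper_force: 31.7
```

>>> {"op": "move_arm", "data": {"deltas": [[[0.0025,0,0.0015,0,1],[0.005,0,0.003,0,1],[0.0075,0,0.0045,0,1],[0.01,0,0.006,0,1],[0.0125,0,0.008,0,1],[0.0125,0,0.008,0,1]]]}}

```text
clock: 14.8
position: [0.4924, -0.1171, 0.1471]
ee_rot: [0.001, 0.724, 0.69, 0.001]
contact_force: [-2.3, 3.5, 14.8]
width: 0.0176
gripper_force: 34.3
```

```bash
python3 go.py .490 -.157 .154 -.047; python3 -c "
from h import *
snap('side','tilt1.png',(325,110,425,240),4)"
```

```text
row [-0.0499 -0.0006 -0.0086] twist -0.0002 yaw -0.0474 q [-0.37  0.24  1.8   0.    1.1  -0.32] t 14.8 w 0.017562209987307065 34.26596939563751 [-2.3  3.5 14.8]
```

View pics/tilt1.png

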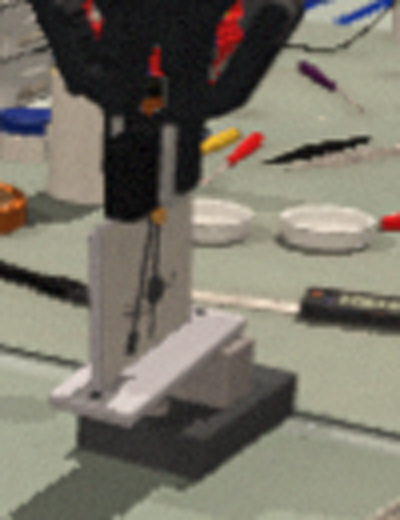

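The tilt is under way: foot corner at (90,400), pointer tip (150,335) nearing the tab (132,345). Continuing with a lighter squeeze.

>>> {"op": "move_arm", "data": {"deltas": [[[0.0025,0,0.002,0,1],[0.005,0,0.004,0,1],[0.0075,0,0.006,0,1],[0.01,0,0.008,0,1],[0.0125,0,0.01,0,1],[0.0125,0,0.01,0,1]]], "squeeze": 22}}

```text
clock: 15.45
position: [0.493, -0.1053, 0.1399]
ee_rot: [0.0, 0.724, 0.69, 0.002]
contact_force: [-3.5, 8.6, 20.1]
width: 0.0173
gripper_force: 36.3
```

>>> {"op": "move_arm", "data": {"deltas": [[[0,0,0.001,0,1],[0,0,0.002,0,1],[0,0,0.002,0,1],[0,0,-0.03,0,1],[0,0,-0.08,0,1],[0,0,-0.1,0,1]]]}}

```text
clock: 16.05
position: [0.494, -0.108, 0.2197]
ee_rot: [0.003, 0.724, 0.69, 0.001]
contact_force: [0.7, -0.5, -3.0]
width: 0.0179
gripper_force: 33.1
```

```bash
python3 go.py .351 .347 .24 -.97
```

```text
row [ 0.5596 -0.2053 -0.0277] twist 0.4405 yaw -0.0474 q [-0.35  0.18  1.68 -0.    1.27 -0.31] t 16.05 w 0.017887288511621045 33.11916410923004 [ 0.7 -0.5 -3. ]
```

>>> {"op": "move_arm", "data": {"deltas": [[[0.06,-0.02,-0.02,0.06,1],[0.12,-0.044,-0.027,0.12,1],[0.18,-0.066,-0.027,0.18,1],[0.24,-0.088,-0.027,0.24,1],[0.3,-0.11,-0.027,0.3,1],[0.36,-0.132,-0.027,0.36,1],[0.42,-0.154,-0.027,0.42,1],[0.48,-0.176,-0.027,0.44,1],[0.53,-0.194,-0.027,0.44,1],[0.56,-0.205,-0.027,0.44,1],[0.56,-0.205,-0.027,0.44,1],[0.56,-0.205,-0.027,0.44,1]]]}}

```text
clock: 17.25
position: [0.3491, 0.3489, 0.2376]
ee_rot: [0.001, 0.955, 0.298, -0.0]
contact_force: [0.5, -0.1, -2.1]
width: 0.0174
gripper_force: 33.0
```

>>> {"op": "move_arm", "data": {"deltas": [[[0,0,0,0,1],[0,0,0,0,1],[0,0,0,0,1],[0,0,0,0,1],[0,0,0,0,1],[0,0,0,0,1],[0,0,0,0,1],[0,0,0,0,1],[0,0,0,0,1],[0,0,0,0,1]]]}}

```text
clock: 18.25
position: [0.3495, 0.3482, 0.2382]
ee_rot: [0.0, 0.955, 0.297, -0.0]
contact_force: [-0.1, 0.0, -2.3]
width: 0.0179
gripper_force: 33.0
```

```bash
python3 go.py .493 -.107 .22 -.047; python3 -c "
from h import *
snap('side','dial2.png',(209,187,359,337),4)"
```

```text
row [-0.1746  0.5705  0.0228] twist -0.4399 yaw -0.9684 q [ 0.64  0.15  1.67 -0.    1.32  1.61] t 18.25 w 0.01788983516593104 32.97505795955658 [-0.1  0.  -2.3]
```

View pics/dial2.png

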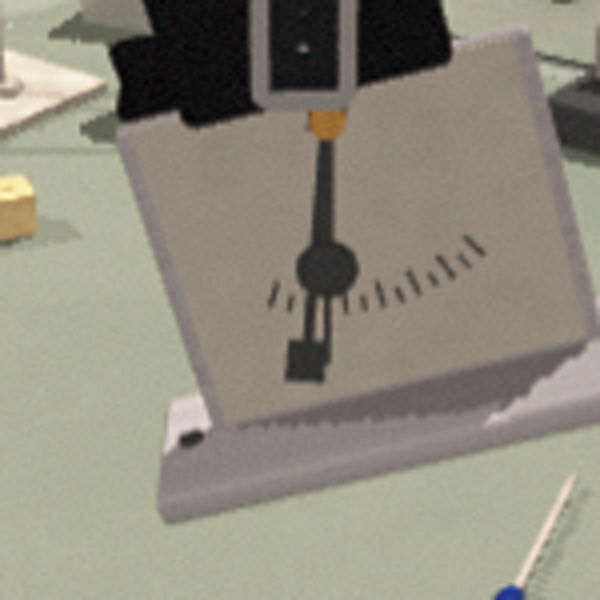

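The held tilt persists. Pivot is at (327,122), tip (327,363), tab (305,361), so about 0.085 rad still has to come. Going back to rock further.

>>> {"op": "move_arm", "data": {"deltas": [[[-0.017,0.06,0,-0.06,1],[-0.035,0.12,0,-0.12,1],[-0.053,0.18,0.01,-0.18,1],[-0.072,0.24,0.02,-0.24,1],[-0.09,0.3,0.02,-0.3,1],[-0.108,0.36,0.02,-0.36,1],[-0.126,0.42,0.02,-0.42,1],[-0.145,0.48,0.02,-0.44,1],[-0.163,0.53,0.02,-0.44,1],[-0.1746,0.57,0.02,-0.44,1],[-0.1746,0.57,0.02,-0.44,1],[-0.1746,0.57,0.02,-0.44,1]]], "squeeze": 20}}

```text
clock: 19.5
position: [0.4936, -0.1093, 0.222]
ee_rot: [0.0, 0.725, 0.689, -0.0]
contact_force: [-0.0, 0.6, -3.7]
width: 0.0178
gripper_force: 33.0
```

>>> {"op": "move_arm", "data": {"deltas": [[[0,0,0,0,1],[0,0,0,0,1]]]}}

```text
clock: 19.7
position: [0.4921, -0.1052, 0.2221]
ee_rot: [-0.001, 0.723, 0.691, 0.0]
contact_force: [-0.2, 0.2, -2.8]
width: 0.0177
gripper_force: 33.0
```

```bash
python3 go.py .4925 -.1021 .145 -.047
```

```text
row [0.0037 0.0005 0.0964] twist 0.0006 yaw -0.0458 q [-0.35  0.18  1.68  0.    1.28 -0.3 ] t 19.7 w 0.0176849862619005 32.9558926820755 [-0.2  0.2 -2.8]
```

>>> {"op": "move_arm", "data": {"deltas": [[[0.0037,0,0.05,0,1],[0.0037,0,0.09,0,1],[0.0037,0,0.1,0,1],[0.0037,0,0.103,0,1],[0.0037,0,0.105,0,1],[0.0037,0,0.107,0,1],[0.0037,0,0.109,0,1],[0.0037,0,0.109,0,1]]]}}

```text
clock: 20.5
position: [0.4946, -0.1034, 0.1383]
ee_rot: [0.002, 0.724, 0.69, 0.002]
contact_force: [-1.2, 4.5, 9.6]
width: 0.0178
gripper_force: 34.6
```

>>> {"op": "move_arm", "data": {"deltas": [[[0.001,0,0.001,0,1],[0.002,0,0.002,0,1],[0.002,0,0.003,0,1],[0.002,0,0.004,0,1],[0.002,0,0.004,0,1]]]}}

```text
clock: 21.0
position: [0.4949, -0.101, 0.1364]
ee_rot: [0.002, 0.724, 0.69, 0.003]
contact_force: [-3.2, 7.6, 16.6]
width: 0.0175
gripper_force: 35.9
```

>>> {"op": "move_arm", "data": {"deltas": [[[0,0,0.001,0,1],[0,0,0.002,0,1],[0,0,0.0025,0,1],[0,0,0.0025,0,1]]]}}

```text
clock: 21.4
position: [0.4951, -0.0997, 0.1353]
ee_rot: [0.001, 0.724, 0.69, 0.004]
contact_force: [-2.5, 11.4, 23.1]
width: 0.0174
gripper_force: 36.8
```

>>> {"op": "move_arm", "data": {"deltas": [[[0,0,0.001,0,1],[0,0,0.001,0,1],[0,0,-0.03,0,1],[0,0,-0.08,0,1],[0,0,-0.105,0,1],[0,0,-0.105,0,1]]]}}

```text
clock: 22.0
position: [0.4958, -0.1032, 0.2183]
ee_rot: [0.005, 0.724, 0.69, 0.002]
contact_force: [0.9, -0.0, -2.6]
width: 0.0174
gripper_force: 33.2
```

```bash
python3 go.py .351 .347 .24 -.97
cat > dial.py <<'E'
from h import *
def read(big):
    hsv=cv2.cvtColor(big,cv2.COLOR_BGR2HSV)
    o=((hsv[...,0]>8)&(hsv[...,0]<22)&(hsv[...,1]>150)&(hsv[...,2]>120)).astype(np.uint8)
    n,l,s,c=cv2.connectedComponentsWithStats(o); c=c[1:];s=s[1:]
    k=[i for i in range(len(s)) if 150<s[i,4]<3000]; piv=min((c[i] for i in k),key=lambda q:abs(q[0]-310))
    d=(big.max(2)<75).astype(np.uint8)
    d=cv2.morphologyEx(d,cv2.MORPH_OPEN,np.ones((19,19),np.uint8))
    n,l,s,c=cv2.connectedComponentsWithStats(d)
    for i in range(1,n):
        if abs(np.hypot(*(c[i]-piv))-242)<18: print('piv',piv.round(1),'tab',c[i].round(1),s[i],'remaining',((c[i][0]-piv[0]-2)/-258).round(3))
if __name__=='__main__':
    for f in('dial','dial2'): read(cv2.imread(f'pics/{f}.png'))
E
python3 dial.py
```

```text
row [ 0.5535 -0.2069 -0.0309] twist 0.4407 yaw -0.047 q [-0.34  0.18  1.69 -0.    1.26 -0.3 ] t 22.0 w 0.017380573547289634 33.15721929073334 [ 0.9 -0.  -2.6]
piv [291.4  79.5] tab [206.1 305.4] [ 189  286   35   39 1239] remaining 0.339
piv [326.4 123.9] tab [578.5 129. ] [ 556  107   44   48 1788] remaining -0.969
piv [326.4 123.9] tab [307.1 359.9] [ 289  342   39   38 1380] remaining 0.083
```

Reader works (0.339 and 0.083). Back to the camera pose.

>>> {"op": "move_arm", "data": {"deltas": [[[0.06,-0.02,-0.02,0.06,1],[0.12,-0.044,-0.03,0.12,1],[0.18,-0.066,-0.03,0.18,1],[0.24,-0.088,-0.03,0.24,1],[0.3,-0.11,-0.03,0.3,1],[0.36,-0.132,-0.03,0.36,1],[0.42,-0.156,-0.03,0.42,1],[0.48,-0.178,-0.03,0.44,1],[0.53,-0.198,-0.03,0.44,1],[0.5535,-0.207,-0.03,0.44,1],[0.5535,-0.207,-0.03,0.44,1],[0.5535,-0.207,-0.03,0.44,1]]]}}

```text
clock: 23.2
position: [0.3474, 0.3485, 0.2366]
ee_rot: [0.001, 0.954, 0.298, -0.001]
contact_force: [1.2, -0.7, -3.5]
width: 0.0176
gripper_force: 33.1
```

>>> {"op": "move_arm", "data": {"deltas": [[[0,0,0,0,1],[0,0,0,0,1],[0,0,0,0,1],[0,0,0,0,1],[0,0,0,0,1],[0,0,0,0,1],[0,0,0,0,1],[0,0,0,0,1]]]}}

```text
clock: 24.0
position: [0.3484, 0.3479, 0.2378]
ee_rot: [0.0, 0.955, 0.297, -0.0]
contact_force: [-1.4, -0.3, -3.4]
width: 0.0172
gripper_force: 33.1
```

```bash
python3 go.py .4925 -.1021 .22 -.047; python3 -c "
from dial import *
snap('side','dial3.png',(209,187,359,337),4)
read(cv2.imread('pics/dial3.png'))"
```

```text
row [-0.1702  0.5656  0.0223] twist -0.44 yaw -0.9686 q [ 0.64  0.15  1.67 -0.    1.32  1.61] t 24.0 w 0.017237598041265158 33.10579776763916 [-1.4 -0.3 -3.4]
piv [342.5 123.7] tab [591.  131.5] [581 113  19  42 694] remaining -0.955
piv [342.5 123.7] tab [342.  360.5] [ 325  342   35   38 1323] remaining 0.01
```

Remaining is about 0.01 rad, so the pointer is over the tab. Now I'll set the gauge gently on the stud edge with the contact under the foot's centre.

>>> {"op": "move_arm", "data": {"deltas": [[[-0.017,0.06,0,-0.06,1],[-0.036,0.12,0,-0.12,1],[-0.055,0.18,0.01,-0.18,1],[-0.073,0.24,0.02,-0.24,1],[-0.091,0.3,0.02,-0.3,1],[-0.11,0.36,0.02,-0.36,1],[-0.128,0.42,0.02,-0.42,1],[-0.146,0.48,0.02,-0.44,1],[-0.163,0.53,0.02,-0.44,1],[-0.17,0.5656,0.02,-0.44,1],[-0.17,0.5656,0.02,-0.44,1],[-0.17,0.5656,0.02,-0.44,1]]], "squeeze": 30}}

```text
clock: 25.25
position: [0.4934, -0.104, 0.2215]
ee_rot: [0.0, 0.725, 0.689, -0.0]
contact_force: [-0.4, 0.7, -2.7]
width: 0.0174
gripper_force: 33.1
```

>>> {"op": "move_arm", "data": {"deltas": [[[0,0,0,0,1],[0,0,0,0,1],[0,0,0,0,1]]]}}

```text
clock: 25.55
position: [0.4921, -0.1005, 0.222]
ee_rot: [-0.0, 0.723, 0.691, 0.0]
contact_force: [-0.7, 0.6, -3.7]
width: 0.0174
gripper_force: 33.1
```

```bash
python3 go.py .4915 -.1235 .148 -.047
```

```text
row [-0.0288  0.0006  0.0925] twist 0.0009 yaw -0.0451 q [-0.34  0.18  1.68  0.    1.28 -0.3 ] t 25.55 w 0.01738850505776157 33.05615723133087 [-0.7  0.6 -3.7]
```

>>> {"op": "move_arm", "data": {"deltas": [[[-0.0288,0,0.04,0,1],[-0.0288,0,0.08,0,1],[-0.0288,0,0.09,0,1],[-0.0288,0,0.0925,0,1],[-0.0288,0,0.094,0,1],[-0.0288,0,0.095,0,1],[-0.0288,0,0.095,0,1]]]}}

```text
clock: 26.25
position: [0.4924, -0.1251, 0.147]
ee_rot: [0.001, 0.723, 0.69, 0.0]
contact_force: [0.1, 0.9, -3.7]
width: 0.0172
gripper_force: 33.0
```

>>> {"op": "move_arm", "data": {"deltas": [[[0,0,0.001,0,1],[0,0,0.001,0,1]]]}}

```text
clock: 26.45
position: [0.4917, -0.1251, 0.1455]
ee_rot: [0.0, 0.724, 0.69, 0.0]
contact_force: [0.5, 0.8, -2.3]
width: 0.0177
gripper_force: 33.0
```

>>> {"op": "move_arm", "data": {"deltas": [[[0,0,0.001,0,1],[0,0,0.002,0,1],[0,0,0.002,0,1],[0,0,0.002,0,1]]]}}

```text
clock: 26.85
position: [0.4919, -0.1251, 0.1443]
ee_rot: [0.0, 0.724, 0.69, 0.0]
contact_force: [-1.3, 0.8, 5.7]
width: 0.0178
gripper_force: 34.2
```

>>> {"op": "move_arm", "data": {"deltas": [[[0,0,-0.0004,0,1],[0,0,-0.0004,0,1],[0,0,-0.0004,0,1],[0,0,-0.0004,0,1],[0,0,-0.0004,0,1],[0,0,-0.0004,0,1],[0,0,-0.0004,0,1],[0,0,-0.0004,0,1],[0,0,-0.0004,0,1],[0,0,-0.0004,0,1],[0,0,-0.0004,0,1],[0,0,-0.0004,0,1]]]}}

```text
clock: 28.05
position: [0.4918, -0.1251, 0.1444]
ee_rot: [0.0, 0.724, 0.69, 0.0]
contact_force: [-1.2, 2.2, 5.4]
width: 0.0179
gripper_force: 34.2
```

>>> {"op": "move_arm", "data": {"deltas": [[[0,0,0,0,1],[0,0,0,0,1],[0,0,0,0,1],[0,0,0,0,1],[0,0,0,0,1],[0,0,0,0,1],[0,0,0,0,1],[0,0,0,0,1],[0,0,0,0,1],[0,0,0,0,1],[0,0,0,0,1],[0,0,0,0,1]]]}}

```text
clock: 29.25
position: [0.4919, -0.1251, 0.1444]
ee_rot: [0.0, 0.724, 0.69, 0.0]
contact_force: [-1.1, 1.5, 5.6]
width: 0.0175
gripper_force: 34.2
```

```bash
python3 -c "
from h import *
snap('side','final.png',(300,120,420,240),5)"
```

```text
(no output)
```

View pics/final.png

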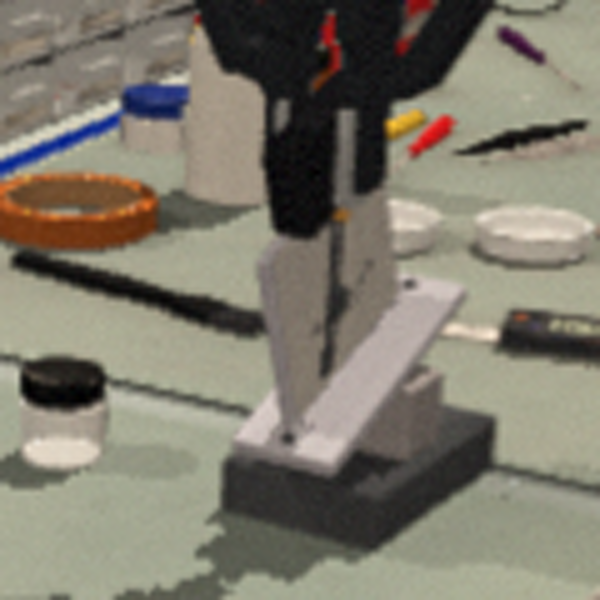

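The pointer lies over the tab at (328,355), the foot rests on the stud edge only, and the jar stands clear at (62,410). Handing in.

```bash
python3 -c "
from rig import manip
print(manip.sign_off())"
```

```text
the job is handed in; nothing more can be done
None
```

I handed the job in at about 29 s of the 64 s allowed; the hand-in returned no verdict. The jar stands upright on the bench clear of the block, and the gauge is still gripped and tilted on the stud edge with its pointer over the tab (about 0.01 rad off by my last measured reading, taken just before I set it back on the stud).

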